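Refit the focus knob of a microscope on the service cradle

ROBOT

A 6-joint arm with a two-finger parallel gripper is mounted at the origin on the work surface. World frame = base frame: x ahead of the robot, y to its left, z up, the work surface at z = 0. Lengths are in mm, angles in rad, forces in N, time in s.
With the tool pointing down it reaches from about 250 to 725 mm from the base axis. Payload 4 kg.
Tool frame: the origin (TCP) lies at the very end of the fingers, on their centre line; the grasp point (between the pads) lies 19 mm behind it; z points along the fingers, y is the line along which they close (so a half turn about z gives the same grasp; the last joint's range is limited). The gripper opens to 85 mm and grips with 20 to 120 N. Pads are 22 mm wide; open, the fingers measure 114 mm over their backs; the gripper's body (76 mm by 85 mm) begins 54 mm behind the grasp point. The pads swing forward as they close: fully open they stand 13 mm farther back than shut.
Start: joints at [-1.138, 0.241, 0.005, 1.335, 0, 1.571], TCP at [209.705, -453.898, 231.306] pointing down, gripper open.
Joint ranges: [-2.72, 2.72], [-1.05, 1.87], [-1.09, 1.28], [-1.99, 2.15], [-1.42, 1.44], [-3.14, 3.14]. Speed limits (rad/s): [2.79, 2.79, 3.14, 3.14, 3.14, 3.14].

INTERFACE

Orientations are given as a rotation vector (axis times angle).
In Python, from workcell import r, eyes, workorder gives the robot as it stands.
- The arm moves only by the shell command python3 -m handwheel 'ROWS' [FORCE]. ROWS is JSON, a list of rows, each a list of 5 numbers: the shift along the tool's x, y, z in units of 40 mm (1.0 is 40 mm), then the turn about the tool's z in units of 6 degrees (1.0 is 6 degrees), then the gripper command: -1 is shut, 1 is fully open, values between are in proportion. A call has 1 to 5 rows; each row is the pose to reach, as a shift and turn from the pose commanded when the call began, along the tool's axes at that moment; what a row does not reach only later rows make up. A row lasts 1/12 s, in which the tool goes at most 41.7 mm and 7.16 degrees, less where a joint would pass 70% of its speed; a pose out of reach is approached as far as the arm can. A call with a gripper value outside its range is refused whole. The fingers move at their own pace and stop on an object; FORCE is the grip in N (left out, the last holds). Time passes only in rows, so rows that repeat a pose let the fingers close. It gives the time, the measured TCP pose, the force, the opening and the grip force at its end, in the units of the state.
- r.get_obs(): the state, without advancing time (a new reading comes with each control period).
- eyes.get_image(name): name is "scene" or "top" or "wrist"; returns a dict with "frame" (400x640x3 uint8, red, green, blue), "depth" (400x640 float32, mm along the optical axis (not along the pixel's ray), 0 where there is no reading), "fx", "fy", "cx", "cy" (pixels), "R" (3x3) and "t" (3): a world point X has camera coordinates R X + t. Camera axes: x right, y down, z forward; pixel columns grow to the right and rows downward; lengths in mm; the calibration is good to about 2 mm. A picture is of the moment at which its call begins.
- workorder.finish_job(): hands the job in; it is judged then, once.
The state is a dict: "t": time; "joint_pos": joint angles; "dq": joint speeds; "effort": joint torques, N m; "position": TCP position; "eef_rot": TCP orientation; "contact_force": force on the tool from outside, world axes, zero at the start; "moment": the same for the moment, N m; "opening": finger opening in mm; "finger_force": force on a finger pad.
Only numpy, scipy, OpenCV 4.12 (cv2) and the standard library are available. Lean on these libraries where they do the work, as an engineer would, in place of code of your own. Each camera call takes 0.05 s, during which the arm holds its last target. There are 200 camera calls.

TASK

The microscope lies on its side in the service cradle: swing the cradle's red keeper bar shut over its arm until it snaps into the catch. Then take the black focus knob from the grey parts block, put its shaft into the brass hub on the microscope's upper flank, turn it without forcing until its key slips into the keyway, and push the knob fully home against the spring washer. Finish while still gripping the knob and pressing it fully home (the washer would push it back out, and a colleague is about to fit the set screw), and leave the objective, the oil bottle and the screwdriver alone.

Things in the scene. Friction and masses are not known exactly. Their poses are not given: they have to be found in the camera images.
- scope: White microscope on its side in a blue cradle, fixed. Origin on the bench straight below the vertical focus axis; x from foot to head, y to the stage side, z up. White flank round the focus axis 94 mm above the bench; black boss 45 mm across, 107 mm high. Higher neighbours: foot (132 mm high) beyond x = -64 mm, stage (117 mm high) from x 72, y 40 mm outwards.
- hub_mouth (a point): Centre of the mouth of the brass focus hub, facing up, 108 mm above the bench; axes as the microscope's, NOT turning with the hub. Bore 16 mm, hub 36 mm across, 36 mm deep. One keyway, 5.6 mm wide, out to 12.5 mm from the axis, full depth: a dark slot from above, pointing within 0.5 rad either side of this +x: look or feel for it. Greased; the hub turns stiffly (0.12 N m).
- washer_top (a point): Top face of the steel spring washer lying on the hub round the bore (ring 13 to 17 mm from the axis). Free, its top is 7 mm above the hub mouth; pressed flat, 2 mm above it. It yields from 3 N on and takes 10 N to press flat. It springs back when let go.
- knob_centre (a point): Centre of the black knob's head, loose, about 120 g: 48 mm diameter, 30 mm tall. z up along the shaft; x is the way the key (and the white line on the top) points, at the start within 0.65 rad of world +x. The knob stands in a hole of the parts block, underside on the block's top. In the hub: 37 mm above the mouth while the key rests on the hub's face, 22 at the free washer, 17 fully home.
- knob_tip (a point): Lower end of the knob's steel shaft, 34 mm below the head's underside, 49 mm below the knob centre. Shaft 14 mm in diameter, the last 5 mm tapered to 9 mm. Its key, 4 mm wide, sticks out to 11.5 mm from the axis and runs from the underside to 22 mm below it, so the plain last 12 mm enter the bore before the key meets the hub's face.
- keeper (a joint): Angle of the red keeper bar, rad: 0 shut, growing as it opens (counter-clockwise seen from above) up to 1.5. Turns easily on a vertical hinge and stays where left. About 0.15 rad before shut it meets a sprung catch ball, needs about 6 N at its handle to pass, and snaps shut below 0.08 rad against a stop.
- keeper_grip (a point): Middle of the keeper bar's black handle: an upright round post, 16 mm in diameter, 42 mm tall, 80 mm from the hinge axis. The top of the red bar is 21 mm below this point, about 108 mm above the bench; the bar is 18 mm wide and runs on to 112 mm from the hinge. x is the way it moves when shutting; y runs from the hinge along the bar.
- keeper_hinge (a point): On the vertical hinge axis of the keeper bar, at the level of the bar's top. Axes as the microscope's. Shut, the bar runs from here along +y across the microscope's arm to its catch; opened, it swings towards -x (the foot).
- block: Grey parts block 190 x 84 x 40 mm, fixed; origin at the centre of its underside, x along its length. Two holes 27 mm square, 37 mm deep, 50 mm either side of the centre along x: the knob stands in one, the objective in the other.
- objective_centre (a point): Bystander: middle of the head of a steel microscope objective with a yellow band, 33 mm across, standing 30 mm out of the parts block.
- oil_centre (a point): Bystander: middle of a small amber bottle of immersion oil, 32 mm in diameter, 65 mm tall, standing on the bench.
- driver: Bystander: orange-handled screwdriver about 160 mm long, lying on the bench along its x axis.
Things that resemble listed ones, but are neither listed nor needed, are in the scene too. Leave any blue or turquoise look-alike of the part that bears knob_centre alone.

How it is judged (in metres and radians):
On the way, in this order (a step that is already met when the one before it is completed fails the run):
1. the keeper bar is snapped shut in its catch (value of joint keeper below 0.03 rad), for 0.3 s.
2. the key has slipped into the keyway (z of knob_centre in the frame of hub_mouth below 0.028 m and horizontal distance between knob_centre and hub_mouth below 0.004 m), for 0.05 s.
At the end, for the whole second after the job is handed in: The keeper bar is shut in its catch (within 0.03 rad), and the gripper still holds the knob (at least 5 N) pressed home in the hub: its centre at most 18.5 mm above the hub mouth (17 mm is fully home, 22 mm is where the free washer leaves it), within 3 mm of the axis, upright within 0.08 rad (value of joint keeper below 0.03 rad and z of knob_centre in the frame of hub_mouth below 0.0185 m and horizontal distance between knob_centre and hub_mouth below 0.003 m and angle between knob_centre's own z axis and vertical below 0.08 rad and contact force between the fingers and knob above 5 N); the arm keeps its last pose, push and grip.
It fails at once if the objective, the oil bottle or the screwdriver is moved more than 20 mm or the bottle is knocked over (distance of any of objective_centre, oil_centre, driver from where it was at the start of the episode above 0.02 m or angle between oil_centre's own z axis and vertical above 0.4 rad).
It fails at once if the knob is forced: it presses on the microscope with over 60 N (contact force between knob and scope above 60 N).
It also fails if it takes over 58 s, if anything falls off the work surface, if the arm or the gripper's body presses on something with over 40 N, if the wrist force passes 120 N, or if a joint passes its speed limit or range.

## Working session

There is one attempt and no reset: what is moved stays moved. The work goes in short steps, Python scripts to look and compute and a shell command to move; the robot and the scene stay as the last step left them, time stands still between calls to the robot, and variables do not carry over. Pictures are saved under pics/ and viewed, at most 10 in all, crops included, and the job is handed in when it is done.

```bash
ls; mkdir -p pics; cat > h.py <<'E'
import numpy as np, cv2
from workcell import r, eyes, workorder
def grab(n,name):
    im=eyes.get_image(n); np.savez('pics/%s.npz'%name,**im)
    cv2.imwrite('pics/%s.png'%name,im['frame'][:,:,::-1]); return im
def load(name): return dict(np.load('pics/%s.npz'%name))
def cloud(im):
    v,u=np.mgrid[:400,:640]; d=im['depth']
    P=np.stack([(u-im['cx'])*d/im['fx'],(v-im['cy'])*d/im['fy'],d],-1)
    W=(P-im['t'])@im['R']; W[d<=0]=np.nan; return W
def proj(im,X):
    c=im['R']@np.asarray(X,float)+im['t']; return c[0]/c[2]*im['fx']+im['cx'],c[1]/c[2]*im['fy']+im['cy']
def tool():
    o=r.get_obs(); return np.array(o['position']),cv2.Rodrigues(np.array(o['eef_rot'],float))[0]
E
python3 - <<'E'
from h import *
o=r.get_obs(); print(o); print(tool()[1].round(3))
a=grab('top','top0'); grab('scene','scene0'); print(a['R'].round(2),a['t'],a['fx'])
E
```

```text
pics
{'t': 0.0, 'joint_pos': array([-1.13801606e+00,  2.41421686e-01,  3.74455686e-03,  1.33519553e+00,
        1.62219976e-06,  1.57081466e+00]), 'dq': array([-0.00057281, -0.00060974, -0.00070978,  0.00070066, -0.00136393,
       -0.00202182]), 'effort': array([ 1.42580244e-03, -3.72320223e+01,  2.52407008e+01,  1.72856235e-02,
        1.71381653e-04,  3.21037639e-06]), 'position': array([ 209.43827211, -453.33786606,  230.41636219]), 'eef_rot': array([-3.06635231e+00, -6.74053145e-01,  6.97350265e-04]), 'contact_force': array([-0.4485991 , -0.71602968, -0.12728993]), 'moment': array([-0.00430449, -0.02326064, -0.01433672]), 'finger_force': 0.0, 'opening': 85.53379338278705}
[[ 0.908  0.419 -0.001]
 [ 0.419 -0.908  0.002]
 [ 0.    -0.002 -1.   ]]
[[ 0.   -1.    0.01]
 [-0.99 -0.   -0.1 ]
 [ 0.1  -0.01 -0.99]] [-43.66898875 549.36333691 885.51565774] 366.6181780969381
```

View pics/top0.png

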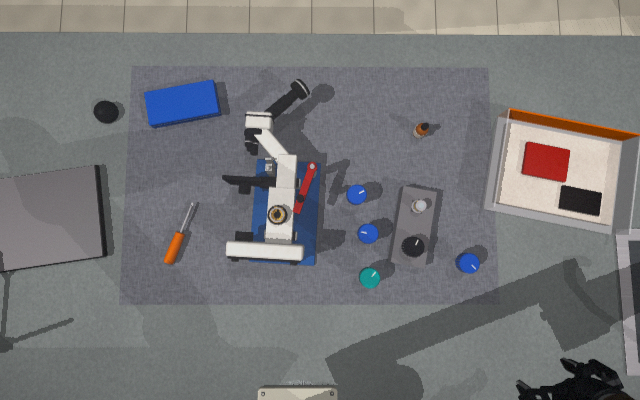

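View pics/scene0.png

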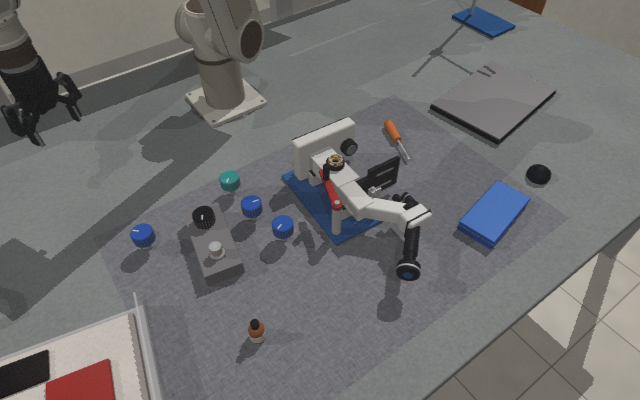

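The pictures show the hub at top (277,214), the red keeper bar from its hinge at (312,166) to the handle near (300,199), and the grey block at (416,225). Candidates for the knob are the black one in the block (412,246), the blue ones at (356,194), (368,233) and (468,263), the turquoise one at (370,278), and a black dome at (105,111). Only (412,246) is black and stands in the block, so I'll confirm it in a crop.

```bash
python3 - <<'E'
from h import *
a=load('top0'); f=a['frame'][:,:,::-1]
c1=cv2.resize(f[150:270,240:320],None,fx=5,fy=5,interpolation=2); c2=cv2.resize(f[180:280,380:445],None,fx=6,fy=6,interpolation=2)
cv2.imwrite('pics/crop0.png',np.hstack([c1,c2]) )
W=cloud(a)
for n,(u,v) in dict(hub=(277,214),hinge=(312,166),bar=(306,185),handle=(300,199),knob=(412,246),obj=(419,206),block=(400,225),blk2=(430,230),foot=(265,250),oil=(422,128)).items():
    print(n,W[v,u].round(0))
# knob top fit
k=(W[...,2]>60)&(W[...,2]<80); k[:,:395]=0;k[:,435:]=0;k[:225]=0;k[275:]=0
print('knobtop',np.nansum(k),np.nanmean(W[k],0), np.ptp(W[k],axis=0))
E
```

```text
hub [508.  46. 102.]
hinge [617. -34. 116.]
bar [574. -20. 106.]
handle [538.  -8. 150.]
knob [ 435. -269.   70.]
obj [ 530. -288.   70.]
block [ 485. -249.   41.]
blk2 [ 473. -322.   41.]
foot [428.  68. 131.]
oil [ 723. -304.   60.]
knobtop 340 [ 433.70369039 -272.72100147   69.42247218] [46.92752477 46.31334933 13.30734289]
```

View pics/crop0.png

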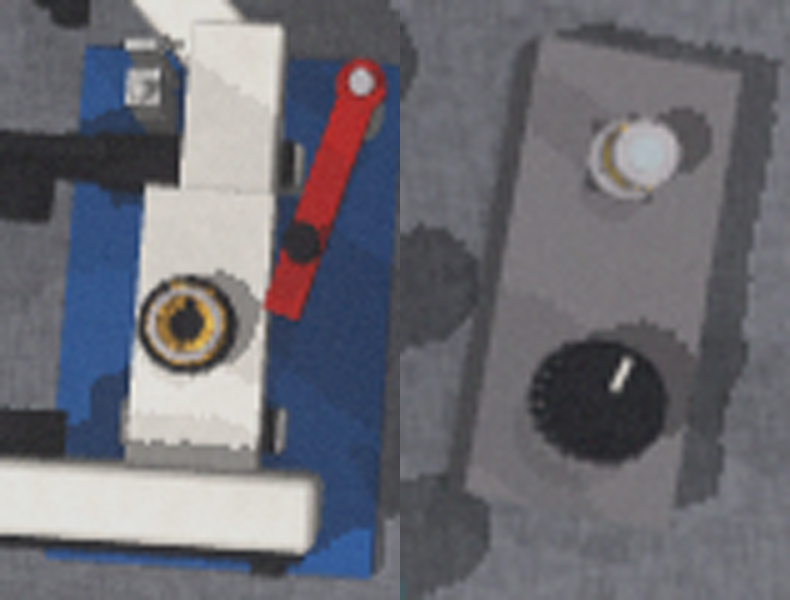

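The crop confirms the black knob in the grey block. Its white line points about -0.4 rad. The bar stands open about 1.3 rad with its black post near image (300,198).

```bash
cat >> h.py <<'E'
def go(x,y,z,yaw=None):
    "rows needed to reach world TCP x,y,z and tool-x yaw (deg)"
    p,R=tool(); d=R.T@(np.array([x,y,z])-p)/40; yc=np.degrees(np.arctan2(R[1,0],R[0,0]))
    t=0 if yaw is None else -((yaw-yc+180)%360-180)/6
    print('pos',p.round(1),'yaw',round(yc,1),'-> row',d.round(3),'turn',round(t,2))
E
python3 - <<'E'
from h import *
W=cloud(load('top0')); z=W[...,2]; f=load('top0')['frame'].astype(int)
def reg(m,u0,u1,v0,v1):
    k=np.zeros_like(m);k[v0:v1,u0:u1]=m[v0:v1,u0:u1];return k
k=reg((z>143)&(z<156),285,315,185,215); print('handle',k.sum(),W[k].mean(0).round(1))
red=(f[...,0]>120)&(f[...,1]<80)&(z>98)&(z<125); k=reg(red,285,325,155,215)
(c,s,an)=cv2.minAreaRect(W[k][:,:2].astype(np.float32)); print('bar',c,s,an)
pts=W[k][:,:2]; v=np.linalg.svd(pts-pts.mean(0))[2][0]; print('bar mean',pts.mean(0),'dir',np.degrees(np.arctan2(v[1],v[0])))
pr=(pts-np.array(c))@v; print(pr.min(),pr.max())
k=reg((z>126)&(z<140),215,310,235,270); print('foot',k.sum(),cv2.minAreaRect(W[k][:,:2].astype(np.float32)))
k=reg((z>100)&(z<122),262,292,200,230); print('hub',k.sum(),cv2.minEnclosingCircle(W[k][:,:2].astype(np.float32)),W[k].mean(0))
k=reg((z>64)&(z<76),395,435,225,275); print('knob',cv2.minEnclosingCircle(W[k][:,:2].astype(np.float32)))
k=reg((z>36)&(z<45),385,445,180,270);print('block',cv2.minAreaRect(W[k][:,:2].astype(np.float32)))
k=reg(z>100,220,330,60,270); 
print('max scope',z[60:270,220:330].max())
k=reg((z>150),220,330,60,270); print(W[k][::40].round(0))
E
```

```text
handle 44 [540.7  -7.2 149.8]
bar (569.97802734375, -15.168769836425781) (21.722148895263672, 121.98738098144531) 69.59573364257812
bar mean [570.78050286 -16.68416058] dir 161.2385544919123
-60.98651818004958 61.012368432088394
foot 1318 ((424.19287109375, 70.57479858398438), (169.24452209472656, 38.894927978515625), 86.44751739501953)
hub 300 ((506.0369567871094, 45.66571807861328), 22.202823638916016) [505.86187748  45.51477501 108.32983125]
knob ((433.52313232421875, -273.6631774902344), 24.229106903076172)
block ((482.1848449707031, -282.33404541015625), (85.22635650634766, 189.96934509277344), 79.06590270996094)
max scope nan
[[548.  -6. 151.]]
```

```bash
python3 -c "
from h import *
go(541,-7,200,161.2)"
```

```text
pos [ 209.5 -453.4  230.5] yaw 24.8 -> row [12.205 -6.654  0.775] turn -22.73
```

```bash
python3 -m handwheel '[[0.8,-0.45,0,-1,1],[1.7,-0.9,0,-2.1,1],[2.5,-1.35,0.1,-3.2,1],[3.3,-1.8,0.1,-4.3,1],[4.2,-2.3,0.1,-5.4,1]]' 
python3 -c "
from h import *
go(541,-7,200,161.2)"
```

```text
t: 0.52
position: [323.7, -298.5, 226.7]
eef_rot: [-2.754, -1.509, 0.001]
contact_force: [0.5, -0.7, 0.3]
opening: 85.1
finger_force: 0.0
pos [ 323.7 -298.5  226.7] yaw 57.4 -> row [9.067 0.656 0.667] turn -17.29
```

```bash
python3 -m handwheel '[[0.9,0.1,0,-1.1,1],[1.8,0.2,0,-2.2,1],[2.7,0.2,0.1,-3.3,1],[3.6,0.3,0.1,-4.4,1],[4.5,0.3,0.2,-5.5,1]]' >/dev/null
python3 -c "
from h import *
go(541,-7,200,161.2)"
```

```text
pos [ 432.4 -153.7  219.4] yaw 90.5 -> row [3.642 2.748 0.485] turn -11.78
```

```bash
python3 -m handwheel '[[0.7,0.5,0.1,-1.1,1],[1.4,1.1,0.2,-2.2,1],[2.1,1.6,0.3,-3.3,1],[2.9,2.2,0.4,-4.4,1],[3.6,2.7,0.5,-5.5,1]]' >/dev/null
python3 -m handwheel '[[0,0,0,-1.1,1],[0,0,0,-2.2,1],[0,0,0,-3.4,1],[0,0,0,-4.6,1],[0,0,0,-5.8,1]]' >/dev/null
python3 - <<'E'
from h import *
a=grab('wrist','w1'); go(541,-7,122,161.2)
W=cloud(a);z=W[...,2];k=(z>140)&(z<156); print(k.sum(),np.median(W[k],axis=0))
E
```

```text
pos [538.4 -10.6 198.6] yaw 158.5 -> row [-0.031  0.108  1.915] turn -0.45
449 [540.79462819  -6.81857664 149.33047799]
```

View pics/w1.png

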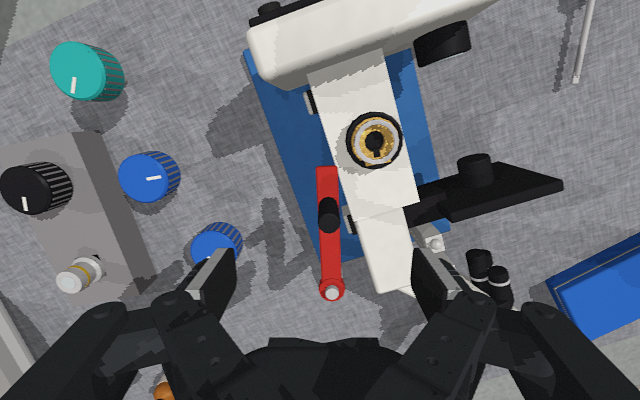

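The wrist view shows the handle at (328,215), measured at (541,-7,149), and the hub at (375,139) with its keyway slot pointing down the image near (376,156). That is roughly scope +x.

```bash
python3 -m handwheel '[[0,0.1,0.6,-0.5,1],[0,0.1,1.2,-0.5,1],[0,0.1,1.85,-0.5,1],[0,0.1,1.85,-0.5,0],[0,0.1,1.85,-0.5,-1]]' 20 >/dev/null
python3 -m handwheel '[[0,0,0,0,-1],[0,0,0,0,-1],[0,0,0,0,-1],[0,0,0,0,-1],[0,0,0,0,-1]]' 20
python3 - <<'E'
from h import *
a=load('w1'); f=a['frame'].astype(int)
# keyway: sample brightness of ring at hub mouth level radius ~10 round hub centre
W=cloud(a)
k=np.zeros((400,640),bool);k[105:175,340:410]=1; k&=(W[...,2]>104)&(W[...,2]<120)
c,rad=cv2.minEnclosingCircle(W[k][:,:2].astype(np.float32));print('hub',c,rad)
for rr in (9.5,10.5,11.5):
    print(rr,[(t,int(f[int(round(v)),int(round(u))].sum())) for t in range(-50,51,5) for u,v in [proj(a,[c[0]+rr*np.cos(np.radians(t)),c[1]+rr*np.sin(np.radians(t)),108])]])
E
```

```text
t: 2.65
position: [541.3, -7.1, 126.9]
eef_rot: [0.522, 3.095, 0.001]
contact_force: [-0.8, -0.0, 4.9]
opening: 15.5
finger_force: 21.4
hub (507.802734375, 45.38349533081055) 22.459129333496094
9.5 [(-50, 439), (-45, 426), (-40, 466), (-35, 445), (-30, 239), (-25, 91), (-20, 103), (-15, 100), (-10, 87), (-5, 92), (0, 165), (5, 350), (10, 481), (15, 446), (20, 444), (25, 484), (30, 484), (35, 418), (40, 300), (45, 296), (50, 294)]
10.5 [(-50, 460), (-45, 486), (-40, 437), (-35, 424), (-30, 327), (-25, 84), (-20, 94), (-15, 96), (-10, 103), (-5, 72), (0, 113), (5, 459), (10, 450), (15, 449), (20, 450), (25, 444), (30, 416), (35, 304), (40, 311), (45, 307), (50, 307)]
11.5 [(-50, 492), (-45, 407), (-40, 410), (-35, 425), (-30, 444), (-25, 47), (-20, 78), (-15, 69), (-10, 92), (-5, 83), (0, 286), (5, 472), (10, 466), (15, 410), (20, 413), (25, 463), (30, 291), (35, 301), (40, 316), (45, 316), (50, 314)]
```

```bash
python3 -m handwheel '[[-0.011,0.209,0,1,-1],[-0.044,0.416,0,2,-1],[-0.098,0.618,0,3,-1],[-0.173,0.813,0,4,-1],[-0.268,1.0,0,5,-1]]' 
python3 -m handwheel '[[-0.011,0.209,0,1,-1],[-0.044,0.416,0,2,-1],[-0.098,0.618,0,3,-1],[-0.173,0.813,0,4,-1],[-0.268,1.0,0,5,-1]]' 
python3 -c "
from h import *
go(616.9+80*np.cos(np.radians(86.4)),-32.8+80*np.sin(np.radians(86.4)),125,86.4)"
```

```text
t: 3.07
position: [564.9, 27.4, 126.9]
eef_rot: [1.312, 2.851, 0.002]
contact_force: [1.2, -1.4, 2.8]
opening: 15.0
finger_force: 21.4
t: 3.48
position: [602.4, 45.7, 126.9]
eef_rot: [2.005, 2.415, 0.004]
contact_force: [1.3, -0.2, 3.9]
opening: 15.2
finger_force: 21.4
pos [602.4  45.7 126.9] yaw 100.6 -> row [-0.057  0.486  0.05 ] turn 2.37
```

```bash
python3 -m handwheel '[[-0.01,0.2,0,1,-1],[-0.04,0.4,0,2,-1],[-0.06,0.53,0,2.5,-1],[-0.06,0.53,0,2.5,-1],[-0.06,0.53,0,2.5,-1]]'
python3 -m handwheel '[[0,0.03,0,0,-1],[0,0.05,0,0,-1],[0,0.05,0,0,-1],[0,0.05,0,0,-1],[0,0.05,0,0,-1]]'
```

```text
t: 3.9
position: [622.8, 46.8, 126.9]
eef_rot: [2.299, 2.138, 0.002]
contact_force: [-1.6, -0.2, 6.0]
opening: 15.3
finger_force: 21.6
t: 4.32
position: [623.2, 46.8, 126.8]
eef_rot: [-2.3, -2.139, 0.0]
contact_force: [-4.3, -0.1, 6.7]
opening: 15.1
finger_force: 21.8
```

```bash
python3 -m handwheel '[[0,0,0,0,0.2],[0,0,0,0,1],[0,0,0,0,1],[0,0,-0.5,0,1],[0,0,-1.2,0,1]]' >/dev/null
python3 -m handwheel '[[0,0,-0.7,0,1],[0,0,-0.7,0,1]]'
python3 - <<'E'
from h import *
a=grab('top','top1'); W=cloud(a);z=W[...,2];f=a['frame'].astype(int)
red=(f[...,0]>120)&(f[...,1]<80)&(z>95)&(z<125); red[:, :230]=0; red[:,330:]=0
pts=W[red][:,:2]; print(len(pts)); v=np.linalg.svd(pts-pts.mean(0))[2][0]; print('bar dir',np.degrees(np.arctan2(v[1],v[0])), cv2.minAreaRect(pts.astype(np.float32)))
a=grab('wrist','w2');W=cloud(a);z=W[...,2];f=a['frame'].astype(int);red=(f[...,0]>110)&(f[...,1]<70)&(f[...,2]<70)&(z>95)&(z<125)
pts=W[red][:,:2]; print(len(pts)); v=np.linalg.svd(pts-pts.mean(0),full_matrices=False)[2][0]; print('bar dir',np.degrees(np.arctan2(v[1],v[0])))
p,R=tool(); print(p,R.round(2)); go(434,-273.5,150)
E
```

```text
t: 4.9
position: [627.2, 47.0, 207.7]
eef_rot: [2.295, 2.136, 0.013]
contact_force: [1.6, 1.0, 1.4]
opening: 85.2
finger_force: 0.0
185
bar dir -90.29961745778873 ((619.7349853515625, -2.5517120361328125), (69.85028839111328, 20.93340492248535), 84.33785247802734)
1875
bar dir -93.5130626846895
[625.1436085   46.91026568 202.84303854] [[ 0.07  1.    0.  ]
 [ 1.   -0.07  0.  ]
 [ 0.    0.   -1.  ]]
pos [625.1  46.9 202.8] yaw 85.9 -> row [-8.333 -4.197  1.301] turn 0
```

View pics/w2.png

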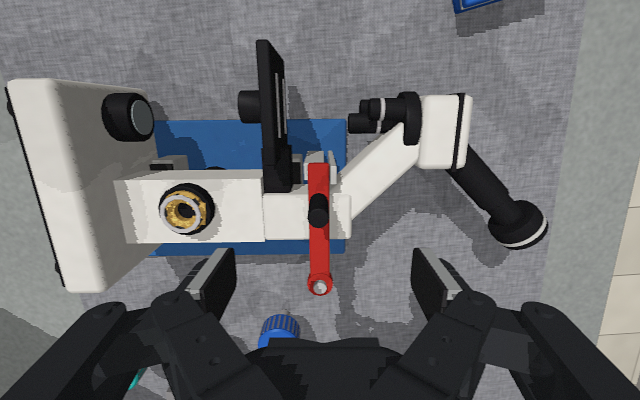

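The bar now lies across the arm in the catch, with the handle at (318,210). Its direction of 86.5° matches the shut direction of 86.45°. Next is the knob.

```bash
python3 -m handwheel '[[-0.9,-0.45,0,0.3,1],[-1.8,-0.9,0,0.6,1],[-2.7,-1.35,0,0.9,1],[-3.6,-1.8,0,1.1,1],[-4.5,-2.25,0,1.1,1]]' >/dev/null
python3 -c "
from h import *
go(434,-273.5,150,79)"
```

```text
pos [ 519.2 -127.2  199.5] yaw 79.3 -> row [-3.989 -1.41   1.242] turn 0.05
```

```bash
python3 -m handwheel '[[-0.9,-0.3,0.2,0,1],[-1.8,-0.6,0.4,0,1],[-2.7,-0.9,0.6,0,1],[-3.4,-1.2,0.9,0,1],[-3.95,-1.4,1.2,0,1]]' >/dev/null
python3 -m handwheel '[[0,0,0,0,1],[0,0,0,0,1]]' >/dev/null
python3 - <<'E'
from h import *
a=grab('wrist','w3');W=cloud(a);z=W[...,2];f=a['frame'].astype(int)
k=(z>66)&(z<73)&(np.hypot(W[...,0]-434,W[...,1]+273)<35)
c,rad=cv2.minEnclosingCircle(W[k][:,:2].astype(np.float32)); print(k.sum(),c,rad,np.median(z[k]))
w=k&(f.sum(2)>450); pts=W[w][:,:2]; m=pts.mean(0); v=np.linalg.svd(pts-m,full_matrices=False)[2][0]
print('line',len(pts),m,'dir',np.degrees(np.arctan2(v[1],v[0])),'radial',np.degrees(np.arctan2(*(m-np.array(c))[::-1])))
go(*c,44,79)
E
```

```text
2679 (435.4703063964844, -274.785888671875) 24.3013973236084 69.40126311549407
line 75 [ 445.39735288 -280.61854249] dir -28.88417625518429 radial -30.436441187962444
pos [ 436.1 -270.8  152.1] yaw 79.2 -> row [-0.105  0.01   2.703] turn 0.04
```

View pics/w3.png

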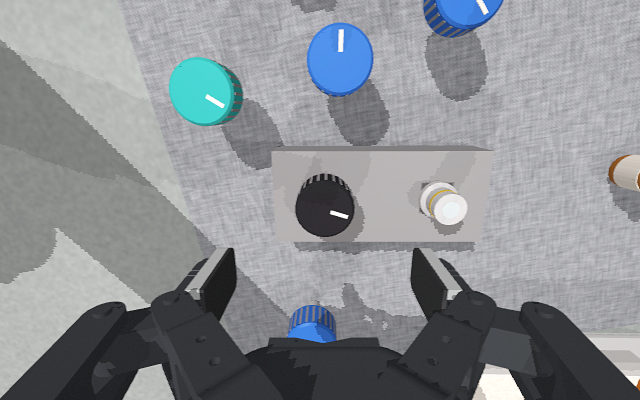

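The black knob sits at (325,206) with its white line pointing right and slightly down, so the key yaw is -29°. The objective at (443,203) is clear of the fingers.

```bash
python3 -m handwheel '[[-0.05,0,0.7,0,1],[-0.1,0.01,1.4,0,1],[-0.1,0.01,2.1,0,1],[-0.1,0.01,2.6,0,1],[-0.1,0.01,2.7,0,1]]' >/dev/null
python3 -m handwheel '[[0,0,0,0,0],[0,0,0,0,-0.5],[0,0,0,0,-1],[0,0,0,0,-1],[0,0,0,0,-1]]' 60
python3 -m handwheel '[[0,0,0,0,-1],[0,0,0,0,-1],[0,0,0,0,-1],[0,0,0,0,-1],[0,0,0,0,-1]]' 60
```

```text
t: 6.88
position: [436.5, -275.2, 47.5]
eef_rot: [2.418, 2.004, -0.001]
contact_force: [-4.2, 1.7, 6.1]
opening: 46.1
finger_force: 61.0
t: 7.3
position: [436.5, -275.2, 47.4]
eef_rot: [2.418, 2.004, -0.0]
contact_force: [-3.5, 1.2, 4.9]
opening: 45.9
finger_force: 61.0
```

```bash
python3 -m handwheel '[[0,0,-0.5,0,-1],[0,0,-1.2,0,-1],[0,0,-2,0,-1],[0,0,-2.8,0,-1],[0,0,-3.6,0,-1]]' >/dev/null
python3 -c "
from h import *
print(r.get_obs()['contact_force'],r.get_obs()['opening']);go(507,45.5,190,94.7)"
```

```text
[ 0.68826371  0.60691448 -2.59895417] 46.200440339957765
pos [ 436.8 -275.1  192.3] yaw 79.3 -> row [8.202 0.235 0.051] turn -2.57
```

```bash
python3 -m handwheel '[[0.9,0,0,-0.5,-1],[1.9,0.1,0,-1,-1],[2.9,0.1,0,-1.6,-1],[3.9,0.1,0,-2.1,-1],[4.8,0.15,0,-2.6,-1]]' >/dev/null
python3 -m handwheel '[[0.8,0,0,0,-1],[1.1,0,0,0,-1],[1.1,0,0,0,-1],[1.1,0,0,0,-1]]' >/dev/null
python3 - <<'E'
from h import *
a=grab('wrist','w4');W=cloud(a);z=W[...,2]
go(507,45.5,175,94.7)
print(proj(a,[507,45.5,108]))
f=a['frame'][:,:,::-1]; u,v=map(int,proj(a,[507,45.5,108])); v=min(max(v,60),340);u=min(max(u,70),560)
c=cv2.resize(f[v-50:v+50,u-60:u+60],None,fx=3.5,fy=3.5); cv2.imwrite('pics/w4c.png',np.hstack([c,cv2.resize(f[:, :],(372,350))]))
E
```

```text
pos [474.8 -44.2 190.2] yaw 94.9 -> row [2.167 0.993 0.378] turn 0.03
(np.float64(378.6434045319393), np.float64(90.00547130168202))
```

View pics/w4c.png

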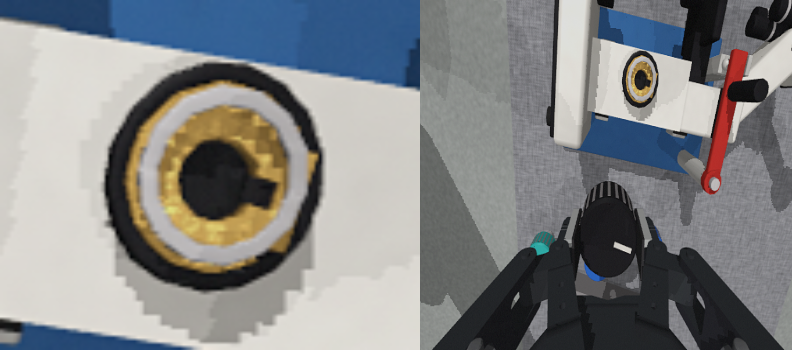

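The close view shows the keyway pointing right in the crop (270,190). The held knob is visible with its white line, so I can measure both from the same image.

```bash
python3 - <<'E'
from h import *
a=load('w4');W=cloud(a);z=W[...,2];f=a['frame'].astype(int);s=f.sum(2)
near=np.hypot(W[...,0]-507,W[...,1]-45.5)
def fit(P):
    A=np.c_[2*P,np.ones(len(P))]; q=np.linalg.lstsq(A,(P**2).sum(1),rcond=None)[0]; return q[:2],np.sqrt(q[2]+q[:2]@q[:2])
k=(near<30)&(z>104.5)&(z<120)
P=W[k][:,:2].astype(np.float32); print('boss',cv2.minEnclosingCircle(P), 'z',np.percentile(z[k],[5,50,95]))
# washer ring (grey light, z~115)
ring=(near<24)&(z>111.5)&(z<118); P=W[ring][:,:2]; print('ring',ring.sum(),cv2.minEnclosingCircle(P.astype(np.float32)),np.median(z[ring]))
# keyway by unprojecting to mouth plane: dark pixels, largest blob near centre
v,u=np.mgrid[:400,:640]; ray=np.stack([(u-a['cx'])/a['fx'],(v-a['cy'])/a['fy'],np.ones_like(u)],-1)@a['R']; C=-a['R'].T@a['t']
M=C+ray*((108-C[2])/ray[...,2])[...,None]
for cx,cy in [(507,45.5)]:
    dk=(s<170)&(np.hypot(M[...,0]-cx,M[...,1]-cy)<13.5)
    n,l,st,cc=cv2.connectedComponentsWithStats(dk.astype(np.uint8)); i=1+st[1:,4].argmax(); Q=M[l==i][:,:2]
    print('dark',len(Q),Q.mean(0),cv2.minEnclosingCircle(Q.astype(np.float32)),Q.min(0),Q.max(0))
    ang=np.degrees(np.arctan2(Q[:,1]-cy,Q[:,0]-cx)); rad=np.hypot(Q[:,0]-cx,Q[:,1]-cy)
    kq=Q[rad>9.5]; print('key px',len(kq),kq.mean(0),ang[rad>9.5].min(),ang[rad>9.5].max())
p,R=tool()
k=(z>205)&(z<222)&(np.hypot(W[...,0]-p[0],W[...,1]-p[1])<30); top=np.percentile(z[k],[5,50,90,98]); print('knob top z',k.sum(),top)
k&=abs(z-np.percentile(z[k],60))<2.5; P=W[k]; print(cv2.minEnclosingCircle(P[:,:2].astype(np.float32)),P.min(0),P.max(0),'tcp',p)
n=np.linalg.svd(P-P.mean(0),full_matrices=False)[2][2]; print('normal',n)
w=k&(s>450); Q=W[w][:,:2]; m=Q.mean(0); d=np.linalg.svd(Q-m,full_matrices=False)[2][0]; print('line',len(Q),m,np.degrees(np.arctan2(d[1],d[0])))
print(r.get_obs()['contact_force'])
E
```

```text
boss ((508.062255859375, 45.06153106689453), 22.425756454467773) z [105.58892465 107.51307419 115.29383083]
ring 777 ((508.0824890136719, 45.0470085144043), 16.906139373779297) 114.5952167717672
dark 428 [508.75482535  44.65637238] ((509.8923034667969, 44.59880828857422), 9.871326446533203) [500.06938125  37.33401219] [519.7392541   52.23821646]
key px 41 [517.8390686   43.09323742] -27.665157417744343 1.484936324120934
knob top z 8602 [209.32250859 212.32377805 213.33565033 219.41426288]
((474.2532653808594, -39.233951568603516), 28.2793025970459) [446.35889981 -67.49603699 209.99440737] [501.15850333 -19.37226451 214.97743763] tcp [474.75822534 -44.2234145  190.15290473]
normal [-0.00306153  0.00626334  0.9999757 ]
line 186 [486.4715225  -46.03416554] -12.225882563948762
[ 0.51081602  0.28345099 -2.85454338]
```

```bash
python3 -c "
from h import *
go(507.8,44.4,160,94.7)"
```

```text
pos [474.8 -44.2 190.2] yaw 94.9 -> row [2.138 1.01  0.753] turn 0.03
```

```bash
python3 -m handwheel '[[0.6,0.3,0,0,-1],[1.3,0.6,0,0,-1],[2,0.9,0.2,0,-1],[2.14,1.01,0.5,0,-1],[2.14,1.01,0.75,0,-1]]' >/dev/null
python3 -m handwheel '[[0,0,0,0,-1],[0,0,0,0,-1],[0,0,0,0,-1]]' >/dev/null
python3 -c "
from h import *
go(507.8,44.4,139,94.7);print(r.get_obs()['contact_force'])"
```

```text
pos [507.3  43.5 159.6] yaw 94.7 -> row [0.022 0.016 0.516] turn 0.01
[-0.15770993 -0.35171971 -0.80734906]
```

```bash
python3 -m handwheel '[[0.02,0.01,0.1,0,-1],[0.02,0.01,0.2,0,-1],[0.02,0.01,0.3,0,-1],[0.02,0.01,0.4,0,-1],[0.02,0.01,0.5,0,-1]]'
python3 -m handwheel '[[0,0,0.05,0,-1],[0,0,0.1,0,-1],[0,0,0.1,0,-1]]'
```

```text
t: 9.6
position: [507.6, 45.7, 138.9]
eef_rot: [-2.125, -2.314, 0.0]
contact_force: [0.2, -0.0, -1.8]
opening: 46.0
finger_force: 62.1
t: 9.85
position: [507.4, 45.9, 134.8]
eef_rot: [-2.124, -2.314, 0.001]
contact_force: [-0.5, -0.6, -1.3]
opening: 45.9
finger_force: 62.1
```

No force with the key already below the hub face, so it is going into the keyway. I'll keep lowering.

```bash
python3 -m handwheel '[[0,0,0.06,0,-1],[0,0,0.12,0,-1],[0,0,0.18,0,-1],[0,0,0.25,0,-1],[0,0,0.25,0,-1]]'
```

```text
t: 10.27
position: [507.2, 45.8, 124.6]
eef_rot: [-2.124, -2.314, 0.001]
contact_force: [-0.4, -0.4, -1.8]
opening: 46.1
finger_force: 62.1
```

```bash
python3 -m handwheel '[[0,0,0.03,0,-1],[0,0,0.07,0,-1],[0,0,0.11,0,-1],[0,0,0.15,0,-1],[0,0,0.15,0,-1]]' 90
python3 -m handwheel '[[0,0,0.03,0,-1],[0,0,0.06,0,-1],[0,0,0.06,0,-1],[0,0,0.06,0,-1]]' 90
```

```text
t: 10.68
position: [507.9, 45.8, 119.8]
eef_rot: [2.125, 2.314, 0.001]
contact_force: [-2.5, -0.1, 5.3]
opening: 45.3
finger_force: 92.7
t: 11.02
position: [507.9, 45.9, 118.0]
eef_rot: [2.124, 2.314, 0.001]
contact_force: [-2.9, -0.0, 7.3]
opening: 45.1
finger_force: 93.0
```

```bash
python3 -m handwheel '[[0,0,0.03,0,-1],[0,0,0.06,0,-1],[0,0,0.06,0,-1],[0,0,0.06,0,-1]]' 90
python3 -m handwheel '[[0,0,0.03,0,-1],[0,0,0.03,0,-1],[0,0,0.03,0,-1],[0,0,0.03,0,-1]]' 90
```

```text
t: 11.35
position: [508.0, 45.9, 117.5]
eef_rot: [2.124, 2.313, 0.003]
contact_force: [-7.0, 0.0, 18.3]
opening: 45.0
finger_force: 94.4
t: 11.68
position: [508.0, 45.9, 117.4]
eef_rot: [2.123, 2.312, 0.004]
contact_force: [-9.3, -0.7, 25.8]
opening: 45.4
finger_force: 95.1
```

Stiff stop at TCP 117.5, which is exactly home. I'll do a last check of knob height and keeper.

```bash
python3 - <<'E'
from h import *
a=grab('wrist','w5');W=cloud(a);z=W[...,2];f=a['frame'].astype(int)
k=(np.hypot(W[...,0]-508,W[...,1]-52)<16)&(z>120)&(z<150); print('knob top',k.sum(),np.percentile(z[k],[10,50,90]))
n=np.linalg.svd(W[k&(abs(z-np.median(z[k]))<1.5)]-W[k&(abs(z-np.median(z[k]))<1.5)].mean(0),full_matrices=False)[2][2];print(n)
red=(f[...,0]>110)&(f[...,1]<70)&(f[...,2]<70)&(z>95)&(z<125);pts=W[red][:,:2]
if len(pts)>50: v=np.linalg.svd(pts-pts.mean(0),full_matrices=False)[2][0]; print(len(pts),'bar',np.degrees(np.arctan2(v[1],v[0])))
o=r.get_obs();print(o['contact_force'],o['position'])
E
```

```text
knob top 3548 [138.66457657 139.3818246  140.10580796]
[-0.0047117   0.00352422  0.99998269]
3047 bar -94.02666327658555
[-10.1395674   -0.67156854  25.02645343] [508.01176029  45.89559943 117.45007421]
```

View pics/w5.png

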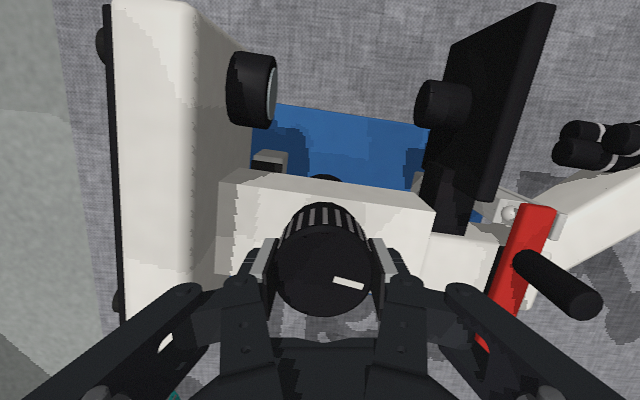

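The knob, at (322,275), is upright in the hub with its top at about 140 mm, so its centre is 17 mm above the mouth. The red bar is in its catch at (505,210).

```bash
python3 -c "
from workcell import workorder
print(workorder.finish_job())"
```

```text
the job is handed in; nothing more can be done
None
```

I handed the job in at about 12 s with the keeper bar measured shut in its catch, the knob keyed into the hub, and the gripper still holding it fully home (centre about 17 mm above the mouth, about 25 N push, about 95 N grip); the hand-in returned no verdict.

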